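# Switch the re-fused bench supply back on

## Task

The bench supply box has just been re-fused and has to be switched back on: first lift the steel bracket off it and set it down (no dropping) flat on its base in the grey parts tray, then turn the loose black fuse carrier, the one next to the blue guard, clockwise until it clicks home at its stop. Then slide the blue guard fully off the green start button, press the button all the way in and let it spring back, leaving the guard open. Do not push the red emergency stop, and leave the ferrite core, the fuse canister and the jumper strip carrier where they are.

Things in the scene. Friction and masses are not known exactly. Their poses are not given: they have to be found in the camera images.
- supply: bench supply box, light grey sheet-steel case fixed to the bench, 200 (x) x 380 (y) x 75 mm high, flat top panel. Origin: centre of its underside; z up; power sockets on its -x face. On the panel, in this frame (mm): loose fuse carrier at x=-15, y=55; a second, identical one, locked and immovable, at x=-15, y=143; emergency stop at x=58, y=3; start button at x=-20, y=-45; 4 mm high ammeter at x=68, y=-125.
- bracket: zinc-plated steel panel bracket, a U-channel open at the top: 120 long (its x) x 44 wide (its y) x 40 high, 3 mm wall, about 0.3 kg. Origin: its centre, 20 mm above its underside; z up. It starts lying across the two rails of the blue switch housing, where the guard has to slide; its two upright 120 x 40 mm flanges can be gripped across the 44 mm width.
- tray: open grey plastic parts tray fixed to the bench, empty, 200 (x) x 160 (y) x 35 mm high outside, walls and floor 5 mm (inside 190 x 150). Origin: centre of its underside; z up. The bracket goes in here.
- housing (a point): centre, at rail-top height (93 mm above the bench), of the fixed blue switch housing on the supply: two rails along the supply's y, 163 long, 10 wide, 18 high above the panel, their centre lines 33 mm to either side (supply x) of this point, joined at the ends by 6 mm pieces of the same height. The guard rides astride the rails; axes as the supply's.
- carrier (a joint): angle of the loose black fuse carrier, rad: 0 = open, 1.5 = at its stop, locked; grows clockwise seen from above. A sprung ball resists (about 0.2 N m) from 1.0 to 1.2 and snaps it on past 1.4 beyond that; elsewhere it has slight friction and stays where left. Its white pointer points along the supply's +y at 0 and nearly along the supply's +x, at the green dot, when locked.
- carrier_grip (a point): point on the loose fuse carrier's vertical axis half-way up its cap; turns with the cap. The cap is a black ribbed upright cylinder of 58 mm diameter, 34 mm high, from 87 to 121 mm above the bench; this point is 104 mm above the bench. Below it a fixed grey flange of 72 mm diameter, top at 87 mm.
- guard (a joint): slide of the translucent blue guard, m: 0 = over the button, 0.075 = fully open at its stop; grows towards the supply's -y. Sliding friction about 2 N; it stays where it is left.
- guard_tab (a point): middle of the top face of the guard's upright blue thumb tab, which moves with the guard: 44 (supply x) x 12 (supply y) x 24 mm high, its top 128 mm above the bench, standing on the guard's top plate (88 x 72 mm, top at 104 mm above the bench). The tab is 24 mm to the +y side of the plate's centre.
- start (a joint): travel of the green start button, m: 0 = out, 0.006 = all the way in. A spring holds it out; all the way in takes 5 N; it springs back when let go.
- start_top (a point): centre of the top face of the green start button, a 40 mm disc, 97 mm above the bench when out (4 mm higher than the rails beside it, which are 56 mm apart). The closed guard covers it.
- estop (a joint): travel of the red emergency stop, m: 0 = out; must stay out.
- estop_top (a point): top centre of the red emergency stop mushroom, 40 mm diameter, top 120 mm above the bench, on a yellow 48 mm base.
- ferrite: squat black ferrite core, a ring of 64 mm outer diameter, 30 mm high, lying loose on the supply's panel. Origin: its centre, 15 mm above its underside. Leave it.
- canister: screw-top aluminium canister of spare fuses, 68 mm diameter, 120 mm high, standing on the bench beyond the supply. Origin: its centre, 60 mm up. Leave it.
- strip: white plastic jumper strip carrier, 56 (x) x 150 (y) x 26 mm high, lying on the bench in front of the supply. Origin: its centre, 13 mm up. Leave it.
There are look-alikes about, which are no part of the job. There is more than one size of the bracket; the job needs the smallest.

How it is judged:
On the way, in this order (a step that is already met when the one before it is completed fails the run):
1. the bracket lies flat in the tray (x of bracket in the frame of tray between -0.06 and 0.06 m and y of bracket in the frame of tray between -0.055 and 0.055 m and z of bracket in the frame of tray below 0.03 m and angle between bracket's own z axis and vertical below 0.12 rad), for 0.2 s.
2. the loose fuse carrier is turned home and locked (value of joint carrier above 1.38 rad), for 0.2 s.
3. the guard is slid fully open (value of joint guard above 0.068 m), for 0.2 s.
4. the start button is pressed all the way in (value of joint start above 0.005 m and value of joint guard above 0.068 m), for 0.05 s.
At the end, for the whole second after the job is handed in: The bracket lies flat on its base (within 7 degrees) on the tray's floor, the loose fuse carrier is locked (beyond 1.38 of 1.5 rad), the guard is open (beyond 68 of 75 mm), the start button has been pressed (at least 5 of 6 mm) and is out again (within 1.5 mm), and the emergency stop is out (all of step 1 and value of joint carrier above 1.38 rad and value of joint guard above 0.068 m and value of joint start below 0.0015 m and value of joint estop below 0.002 m); the robot touches nothing.
It fails at once if the emergency stop is pushed in more than 2 mm (value of joint estop above 0.002 m).
It fails at once if the bracket is dropped into the tray (over 0.5 m/s within 15 mm of the tray's floor, or over 0.8 m/s within 75 mm) (x of bracket in the frame of tray between -0.06 and 0.06 m and y of bracket in the frame of tray between -0.055 and 0.055 m and ((z of bracket in the frame of tray below 0.04 m and linear speed of bracket above 0.5 m/s) or (z of bracket in the frame of tray below 0.1 m and linear speed of bracket above 0.8 m/s))).
It fails at once if the ferrite core is shifted more than 15 mm or tipped (distance of ferrite from where it was at the start of the episode above 0.015 m or angle between ferrite's own z axis and vertical above 0.2 rad).
It fails at once if the fuse canister is shifted more than 15 mm or tipped (distance of canister from where it was at the start of the episode above 0.015 m or angle between canister's own z axis and vertical above 0.2 rad).
It fails at once if the jumper strip carrier is shifted more than 15 mm or tipped (distance of strip from where it was at the start of the episode above 0.015 m or angle between strip's own z axis and vertical above 0.2 rad).
It also fails if it takes over 64 s, if anything falls off the work surface, if the arm or the gripper's body presses on something with over 40 N, if the wrist force passes 120 N, or if a joint passes its speed limit or range.

## Robot

A 7-joint arm with a two-finger parallel gripper is mounted at the origin on the work surface. World frame = base frame: x ahead of the robot, y to its left, z up, the work surface at z = 0. Lengths are in m, angles in rad, forces in N, time in s.
With the tool pointing down it reaches from about 0.4 to 0.85 m from the base axis. Payload 10.4 kg.
Tool frame: the origin (TCP) lies on the centre line of the jaws, within the pads' length; the fingertips stand 22 mm ahead of it and the grasp point (between the pads) lies 3 mm ahead of it; z points along the fingers, y is the direction in which the jaws open and shut (so a half turn about z gives the same grasp; the last joint's range is limited). The gripper opens to 85 mm and grips with 20 to 120 N. Pads are 22 mm wide; open, the fingers measure 114 mm over their backs; the gripper's body (76 mm by 85 mm) begins 54 mm behind the grasp point. The pads swing forward as they close: fully open they stand 13 mm farther back than shut.
Start: joints at [-0.023, 0.332, -0.065, 1.46, 0.022, 1.35, -0.088], TCP at [0.625, 0, 0.253] pointing down, gripper open.
Joint ranges: [-2.6, 2.6], [-0.5, 2.12], [-1.47, 1.34], [0.16, 2.42], [-1.27, 4.41], [0.06, 2.06], [-2.6, 2.6]. Speed limits (rad/s): [2.22, 2.22, 2.79, 2.79, 3.14, 3.14, 3.14].

## Interface

Orientations are given as a unit quaternion [x, y, z, w].
In Python, from workcell import manip gives the robot as it stands. The module is installed in compiled form; this text tells all that it offers.
- The arm moves only by the shell command python3 -m crank 'ROWS' [FORCE]. ROWS is JSON, a list of rows, each a list of 3 entries, a list of its own where there are three numbers: the opening, from -1 (shut) to 1 (fully open), then the shift along the tool's x, y, z normalised to -1 to 1, where 1 is 80 mm, then the turn, a rotation vector about the tool's x, y, z normalised to -1 to 1, where 1 is pi/4 rad. In form: [[jaw, [tx, ty, tz], [ax, ay, az]], ...]. A call has exactly 5 rows; each row shifts and turns the commanded pose from where the row before left it, along the tool's axes as they then stand; what a row does not reach is not made up. A row lasts 1/10 s, in which the tool goes at most 50 mm and 8.59 degrees, less where a joint would pass 70% of its speed; a pose out of reach is approached as far as the arm can. A call with a number of a shift or a turn outside -1 to 1 is refused whole. A call with a gripper value outside its range is refused whole. The fingers move at their own pace and stop on an object; FORCE is the grip in N (left out, the last holds). Time passes only in rows, so rows that do not move let the fingers close, or fill a call up. It gives the time, the measured TCP pose, the force and the opening at its end, in the units of the state.
- manip.get_obs(): the state, without advancing time (a new reading comes with each control period).
- manip.camera(name): name is "scene" or "side" or "wrist"; returns the picture (384x512x3 uint8, blue, green, red); there is no depth.
- manip.camera_info(name): a dict with "K" (3x3 intrinsics, pixels), "camera_from_world" (4x4, takes a point from world to camera coordinates); the wrist camera has in their place "mount" (4x4, takes a point from camera to tool coordinates, whose origin is the TCP and whose axes are the flange's). Camera axes: x right, y down, z forward; pixel columns grow to the right and rows downward; lengths in m; the calibration is good to about 2 mm. A picture is of the moment at which its call begins: read the wrist's pose just before it. camera_info takes no time and is no camera call.
- manip.hand_in(): hands the job in, once; it reports no verdict.
The state is a dict: "clock": time; "joint_pos": joint angles; "joint_velocities": joint speeds; "tau": joint torques, N m; "position": TCP position; "ee_rot": TCP orientation; "ft_force": force on the tool from outside, world axes, zero at the start; "torque": the same for the moment, N m; "grip_width": opening from 0.0 (shut) to 1.0 (fully open).
Only numpy, scipy, OpenCV 4.12 (cv2) and the standard library are available. Lean on these libraries where they do the work, as an engineer would, in place of code of your own. Each camera call takes 0.05 s, during which the arm holds its last target.

## Working session

There is one attempt and no reset: what is moved stays moved. The work goes in short steps, Python scripts to look and compute and a shell command to move; the robot and the scene stay as the last step left them, time stands still between calls to the robot, and variables do not carry over. Pictures are saved under pics/ and viewed, and the job is handed in when it is done.

```bash
mkdir -p pics; ls
python3 - <<'E'
from workcell import manip
import cv2, numpy as np
np.set_printoptions(precision=4,suppress=True)
print(manip.get_obs())
for n in ["scene","side","wrist"]:
    cv2.imwrite(f"pics/{n}0.png",manip.camera(n)); print(n,manip.camera_info(n))
E
```

```text
pics
{'clock': 0.0, 'joint_pos': array([-0.0226,  0.3329, -0.0647,  1.4609,  0.0216,  1.3499, -0.0885]), 'joint_velocities': array([ 0.0005,  0.0006, -0.001 ,  0.0004,  0.0008, -0.0013,  0.0002]), 'tau': array([  0.0005, -62.545 ,   0.0497, -39.161 ,   0.0164,   0.0098,
        -0.    ]), 'position': array([0.6247, 0.    , 0.2525]), 'ee_rot': array([ 0.7071,  0.7071, -0.0005, -0.0005]), 'ft_force': array([-0.0423,  0.5781, -0.1115]), 'torque': array([0.0032, 0.0197, 0.0208]), 'grip_width': 0.9984861683224238}
scene {'K': array([[357.1997,   0.    , 256.8666],
       [  0.    , 357.1997, 188.5911],
       [  0.    ,   0.    ,   1.    ]]), 'camera_from_world': array([[ 0.2972,  0.9548,  0.0019, -0.0859],
       [ 0.7623, -0.2361, -0.6027, -0.3845],
       [-0.575 ,  0.1806, -0.798 ,  1.5583],
       [ 0.    ,  0.    ,  0.    ,  1.    ]])}
side {'K': array([[473.9639,   0.    , 261.5326],
       [  0.    , 473.9639, 191.0959],
       [  0.    ,   0.    ,   1.    ]]), 'camera_from_world': array([[-0.9988, -0.047 , -0.0144,  0.5304],
       [-0.0119,  0.5167, -0.8561,  0.1427],
       [ 0.0477, -0.8549, -0.5167,  1.3775],
       [ 0.    ,  0.    ,  0.    ,  1.    ]])}
wrist {'K': array([[322.2004,   0.    , 259.796 ],
       [  0.    , 322.2004, 189.5303],
       [  0.    ,   0.    ,   1.    ]]), 'mount': array([[ 0.0008, -0.9623, -0.272 ,  0.0688],
       [ 1.    ,  0.0008, -0.    , -0.0005],
       [ 0.0003, -0.272 ,  0.9623, -0.1197],
       [ 0.    ,  0.    ,  0.    ,  1.    ]])}
```

View pics/scene0.png

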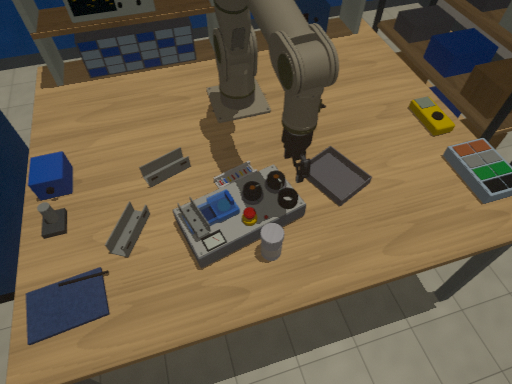

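View pics/side0.png

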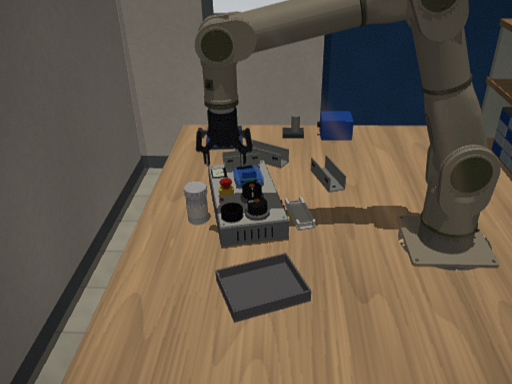

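View pics/wrist0.png

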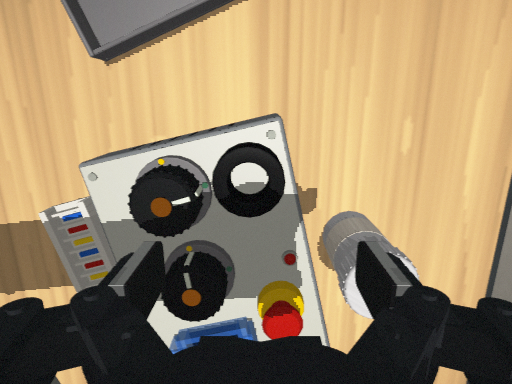

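Run:
```python
import cv2
a=cv2.imread("pics/scene0.png")[140:280,90:380]
cv2.imwrite("pics/s_crop.png",cv2.resize(a,None,fx=2.75,fy=2.75,interpolation=cv2.INTER_CUBIC))
a=cv2.imread("pics/side0.png")[120:330,170:370]
cv2.imwrite("pics/d_crop.png",cv2.resize(a,None,fx=2.8,fy=2.8,interpolation=cv2.INTER_CUBIC))
```

```text
(no output)
```

View pics/s_crop.png

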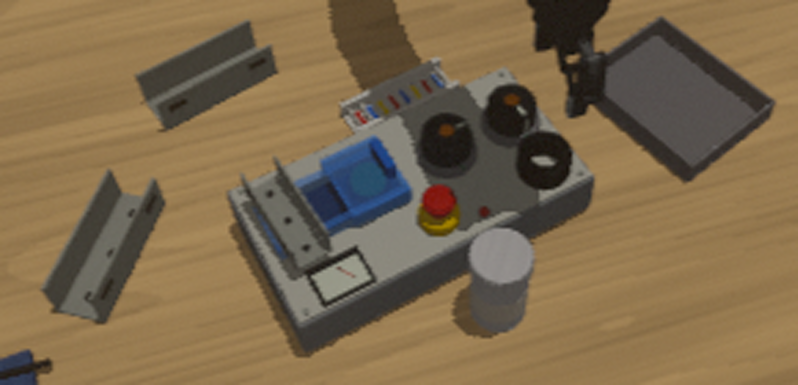

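View pics/d_crop.png

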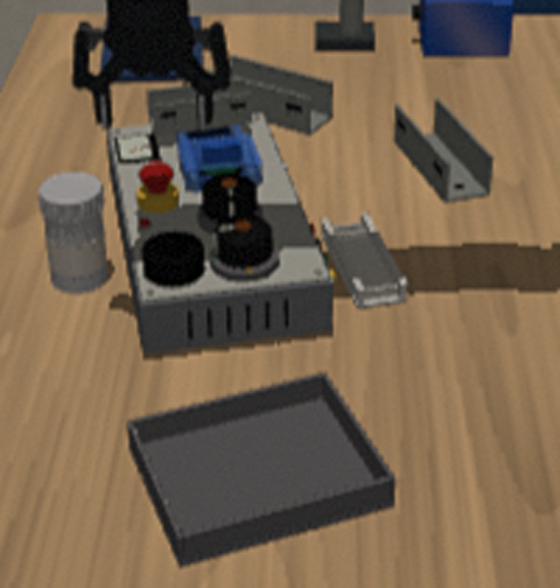

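```bash
cat > h.py <<'E'
from workcell import manip
import cv2, numpy as np
from scipy.optimize import least_squares
from scipy.spatial.transform import Rotation as R
np.set_printoptions(precision=4,suppress=True)
I={n:manip.camera_info(n) for n in ["scene","side","wrist"]}
def wext(pos,q):
    T=np.eye(4);T[:3,:3]=R.from_quat(q).as_matrix();T[:3,3]=pos
    return np.linalg.inv(T@I["wrist"]["mount"])
def ext(n,st=None):
    if n!="wrist": return I[n]["camera_from_world"]
    return wext(*st)
def proj(n,P,st=None):
    P=np.atleast_2d(P);E=ext(n,st);c=P@E[:3,:3].T+E[:3,3];k=c@I[n]["K"].T
    return k[:,:2]/k[:,2:]
def back(n,uv,z,st=None):
    E=ext(n,st);d=E[:3,:3].T@np.linalg.solve(I[n]["K"],[*uv,1]);o=-E[:3,:3].T@E[:3,3]
    return o+d*(z-o[2])/d[2]
def fit(obs,x0):
    # obs: (cam, local pt, uv, st); pose x,y,yaw
    def w(x,p): c,s=np.cos(x[2]),np.sin(x[2]); return [x[0]+c*p[0]-s*p[1],x[1]+s*p[0]+c*p[1],p[2]]
    f=lambda x: np.concatenate([proj(n,w(x,p),st)[0]-uv for n,p,uv,st in obs])
    r=least_squares(f,x0,loss="soft_l1"); return r.x,f(r.x).reshape(-1,2)
S0=(np.array([.6247,0,.2525]),np.array([.7071,.7071,-.0005,-.0005]))
def look(n,f,crop=None,s=1):
    o=manip.get_obs(); a=manip.camera(n); cv2.imwrite(f"pics/{f}.png",a)
    print(f,o["position"],o["ee_rot"]); return a,(o["position"],o["ee_rot"])
E
python3 - <<'E'
from h import *
sc=lambda u,v:(90+u/2.75,140+v/2.75); sd=lambda u,v:(170+u/2.8,120+v/2.8)
obs=[("scene",(-.1,-.19,.075),sc(230,192),None),("scene",(-.1,.19,.075),sc(507,70),None),("scene",(.1,.19,.075),sc(593,178),None),("scene",(.1,-.19,.075),sc(300,322),None),
("wrist",(-.1,.19,.075),(80,165),S0),("wrist",(.1,.19,.075),(280,114),S0),("wrist",(.058,.003,.12),(283,323),S0),
("side",(-.1,.19,.075),sd(331,280),None),("side",(.1,.19,.075),sd(138,298),None)]
x,r=fit(obs,[.65,-.1,.3]);print(x,r)
W=lambda p:[x[0]+np.cos(x[2])*p[0]-np.sin(x[2])*p[1],x[1]+np.sin(x[2])*p[0]+np.cos(x[2])*p[1],p[2]]
for nm,p in dict(carrier=(-.015,.055,.104),btn=(-.02,-.045,.097),estop=(.058,.003,.12)).items(): print(nm,np.array(W(p)),proj("wrist",W(p),S0),proj("scene",W(p)))
# tray from scene: inner/outer corners at z=.035 crop coords
tr=[(660,18),(773,102),(690,180)]
for t in tr: print(back("scene",sc(*t),.035))
for t in [(325,377),(130,425),(180,555),(393,483)]: print("side",back("side",sd(*t),.035))
for t in [(280,162),(330,240),(243,178),(305,268)]: print("br",back("scene",sc(*t),.133))
E
```

```text
[ 0.5909 -0.1522  0.2353] [[-2.5339 -0.4535]
 [-1.2171 -2.5739]
 [ 1.0944 -1.1167]
 [-0.8709  2.408 ]
 [-6.1927 -0.8064]
 [ 1.9811 -0.6159]
 [ 1.0561  5.0339]
 [ 1.401  -1.5903]
 [ 0.5336  0.421 ]]
carrier [ 0.5634 -0.1022  0.104 ] [[195.7212 286.2857]] [[251.8671 190.6252]]
btn [ 0.5819 -0.2006  0.097 ] [[219.5813 365.1376]] [[223.2901 204.0246]]
estop [ 0.6466 -0.1358  0.12  ] [[284.0561 328.0339]] [[249.1086 211.398 ]]
[0.4028 0.2528 0.035 ]
[0.5811 0.3296 0.035 ]
[0.6598 0.176  0.035 ]
side [0.4586 0.1234 0.035 ]
side [0.6375 0.1985 0.035 ]
side [0.5761 0.3567 0.035 ]
side [0.3994 0.2672 0.035 ]
br [ 0.5605 -0.2903  0.133 ]
br [ 0.6737 -0.2599  0.133 ]
br [ 0.5696 -0.3327  0.133 ]
br [ 0.6984 -0.2914  0.133 ]
```

Candidates for the bracket in the scene view: the channel on the supply's rails at (200,217), and two on the bench at (165,167) and (128,230). By the description it is the one lying across the rails. I'll move over it for a close look and a size check.

```bash
python3 -m crank '[[1,[-0.5,-0.1,-0.2],[0,0,0]],[1,[-0.5,-0.1,-0.2],[0,0,0]],[1,[-0.5,-0.1,-0.2],[0,0,0]],[1,[-0.5,-0.1,-0.2],[0,0,0]],[1,[-0.5,-0.1,-0.2],[0,0,0.19]]]' 60
python3 -m crank '[[1,[0,0,0],[0,0,0.19]],[1,[0,0,0],[0,0,0.19]],[1,[0,0,0],[0,0,0.19]],[1,[0,0,0],[0,0,0.19]],[1,[0,0,0],[0,0,0.19]]]'
python3 -m crank '[[1,[0,0,0],[0,0,0.19]],[1,[0,0,0],[0,0,0.19]],[1,[0,0,0],[0,0,0.18]],[1,[0,0,0],[0,0,0]],[1,[0,0,0],[0,0,0]]]'
python3 - <<'E'
from h import *
print(manip.get_obs()["joint_pos"]); look("wrist","w1")
E
```

```text
clock: 0.65
position: [0.5843, -0.2016, 0.3338]
ee_rot: [0.758, 0.652, -0.0, -0.0]
ft_force: [0.7, -0.6, 0.1]
grip_width: 1.003
clock: 1.15
position: [0.5849, -0.2, 0.333]
ee_rot: [0.945, 0.328, -0.0, -0.0]
ft_force: [-0.5, -0.1, 0.3]
grip_width: 1.001
clock: 1.65
position: [0.585, -0.1999, 0.3331]
ee_rot: [0.993, 0.12, -0.0, -0.0]
ft_force: [-0.6, -0.4, 0.1]
grip_width: 0.998
[ 0.0969  0.2879  0.2042  1.3612 -0.0577  1.4987 -1.0336]
w1 [ 0.585  -0.1999  0.3331] [ 0.9928  0.1197 -0.0002 -0.0001]
```

View pics/w1.png

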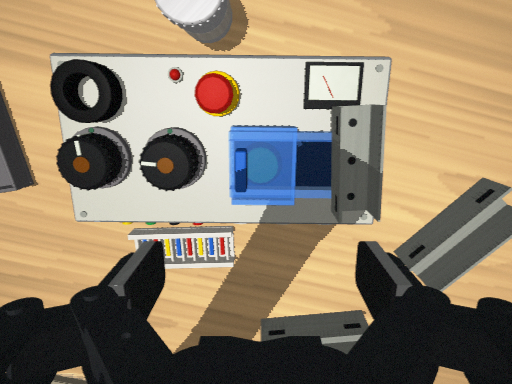

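```bash
cat >> h.py <<'E'
S1=(np.array([.585,-.1999,.3331]),np.array([.9928,.1197,-.0002,-.0001]))
E
python3 - <<'E'
from h import *
a=cv2.imread("pics/w1.png")
cv2.imwrite("pics/w1a.png",cv2.resize(a[40:240,210:410],None,fx=3,fy=3,interpolation=cv2.INTER_CUBIC))
obs=[("wrist",(.1,.19,.075),(51,54),S1),("wrist",(.1,-.19,.075),(391,58),S1),("wrist",(-.1,.19,.075),(75,222),S1),("wrist",(-.1,-.19,.075),(374,222),S1),("wrist",(.058,.003,.12),(215,93),S1),
("wrist",(-.1,.19,.075),(80,165),S0),("wrist",(.1,.19,.075),(280,114),S0),("wrist",(.058,.003,.12),(283,323),S0)]
for o in (obs[:5],obs):
    x,r=fit(o,[.6,-.15,.23]);print(x,r.tolist())
E
```

```text
[ 0.5889 -0.1554  0.2287] [[-3.562770036080117, -1.9025302944657554], [5.361195700396536, -1.4236563453624527], [-0.8469547908443928, 1.6201209486528114], [2.0766173572833395, 5.122727998597185], [-0.2228062723383175, 1.0186626328946602]]
[ 0.5899 -0.1536  0.2341] [[-5.497393717577026, -2.2640512211362207], [3.7604700947088645, -3.8011948003051117], [-1.6578020398530384, 1.3565148386094847], [1.5132324683110596, 3.349301462695621], [-2.0991856514953326, -0.42390967099312604], [-7.45388683194966, -0.017226810467292353], [0.4833554193397731, 0.5448650378034188], [-0.6854325776485553, 5.880959454736626]]
```

View pics/w1a.png

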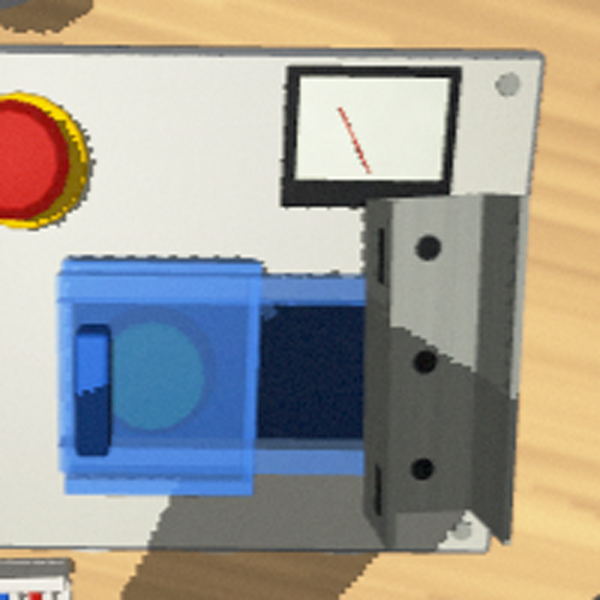

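Run:
```python
from h import *
a=cv2.imread("pics/w1.png")
cv2.imwrite("pics/w1b.png",cv2.resize(a[95:230,315:400],None,fx=4.4,fy=4.4,interpolation=cv2.INTER_NEAREST))
x,y,t=.5895,-.1545,.231
ri=lambda P:(np.cos(t)*(P[0]-x)+np.sin(t)*(P[1]-y),-np.sin(t)*(P[0]-x)+np.cos(t)*(P[1]-y))
for c,z in [((525,195),.133),((510,543),.133),((365,200),.093),((388,200),.133),((384,548),.133)]:
    uv=(210+c[0]/3,40+c[1]/3); P=back("wrist",uv,z,S1); print(uv,z,P,np.array(ri(P)))
```

```text
(385.0, 105.0) 0.133 [ 0.674  -0.3018  0.133 ] [ 0.0486 -0.1627]
(380.0, 221.0) 0.133 [ 0.5602 -0.3373  0.133 ] [-0.0704 -0.1712]
(331.6666666666667, 106.66666666666667) 0.093 [ 0.6614 -0.2612  0.093 ] [ 0.0456 -0.1203]
(339.33333333333337, 106.66666666666667) 0.133 [ 0.6621 -0.2597  0.133 ] [ 0.0466 -0.119 ]
(338.0, 222.66666666666666) 0.133 [ 0.5477 -0.2946  0.133 ] [-0.0728 -0.1268]
```

View pics/w1b.png

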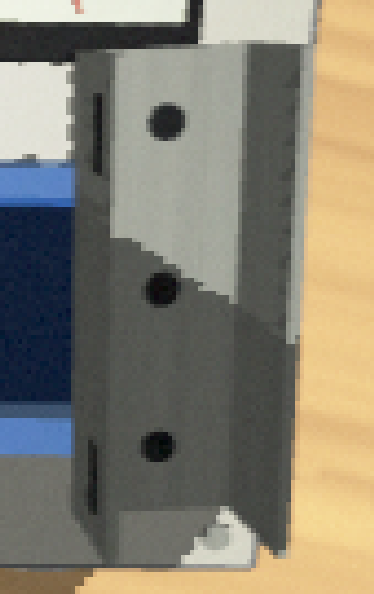

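The close crop shows the channel on the rails measuring 119.5 x 43.5 mm at flange-top height. So it is the 120 mm bracket, centred at (0.611, -0.298) with yaw 0.299. I'll go above it.

```bash
python3 -m crank '[[0.46,[0,0,0],[0,0,-0.075]],[0.46,[-0.013,0.318,0.4],[0,0,0]],[0.46,[-0.013,0.318,0.4],[0,0,0]],[0.46,[-0.013,0.318,0.4],[0,0,0]],[0.46,[-0.013,0.318,0.4],[0,0,0]]]'
python3 -m crank '[[0.46,[0,0,0.2],[0,0,0]],[0.46,[0,0,0],[0,0,0]],[0.46,[0,0,0],[0,0,0]],[0.46,[0,0,0],[0,0,0]],[0.46,[0,0,0],[0,0,0]]]'
python3 - <<'E'
from h import *
look("wrist","w2");look("side","d2")
E
```

```text
clock: 2.2
position: [0.6107, -0.2995, 0.2041]
ee_rot: [0.989, 0.148, 0.0, -0.0]
ft_force: [1.2, 1.1, -0.4]
grip_width: 0.727
clock: 2.7
position: [0.6114, -0.298, 0.1912]
ee_rot: [0.989, 0.147, 0.001, 0.0]
ft_force: [0.2, 0.9, 0.3]
grip_width: 0.73
w2 [ 0.6114 -0.298   0.1912] [0.9891 0.1475 0.0013 0.0005]
d2 [ 0.6113 -0.2981  0.1909] [0.9891 0.1473 0.0011 0.0004]
```

View pics/w2.png

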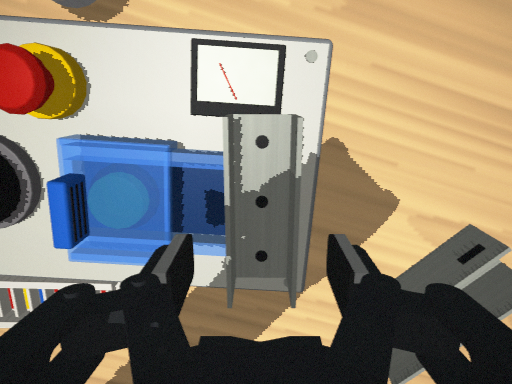

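Run:
```python
from h import *
S=(np.array([.6114,-.298,.1912]),np.array([.9891,.1475,.0013,.0005]))
for uv in [(223,114),(302,116),(229,308),(297,307)]: print(back("wrist",uv,.133,S))
```

```text
[ 0.6635 -0.2616  0.133 ]
[ 0.675  -0.3026  0.133 ]
[ 0.5478 -0.2971  0.133 ]
[ 0.5612 -0.3385  0.133 ]
```

```bash
python3 -m crank '[[0.46,[0,0.02,0.3],[0,0,0]],[0.46,[0,0,0.3],[0,0,0]],[0.46,[0,0,0.18],[0,0,0]],[0.46,[0,0,0],[0,0,0]],[0.46,[0,0,0],[0,0,0]]]'
python3 -m crank '[[-0.5,[0,0,0],[0,0,0]],[-0.5,[0,0,0],[0,0,0]],[-0.5,[0,0,0],[0,0,0]],[-0.5,[0,0,0],[0,0,0]],[-0.5,[0,0,0],[0,0,0]]]' 60
python3 - <<'E'
from h import *
look("wrist","w3")
E
```

```text
clock: 3.3
position: [0.6114, -0.3002, 0.1278]
ee_rot: [0.989, 0.147, 0.0, 0.0]
ft_force: [0.1, -0.7, -0.6]
grip_width: 0.728
clock: 3.8
position: [0.6119, -0.3005, 0.1287]
ee_rot: [0.989, 0.147, 0.001, 0.001]
ft_force: [-0.7, 0.3, 5.7]
grip_width: 0.504
w3 [ 0.6119 -0.3005  0.1287] [0.9892 0.1467 0.0012 0.0006]
```

View pics/w3.png

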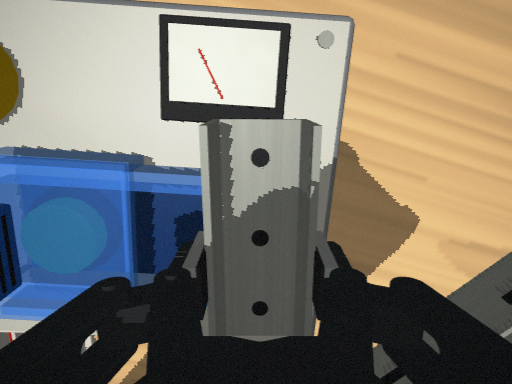

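```bash
python3 -m crank '[[-0.5,[0,0,-0.15],[0,0,0]],[-0.5,[0,0,-0.35],[0,0,0]],[-0.5,[0,0,-0.4],[0,0,0]],[-0.5,[0,0,-0.4],[0,0,0]],[-0.5,[0,0,-0.35],[0,0,0]]]'
python3 -m crank '[[-0.5,[0.02,-0.25,0],[0,0,0]],[-0.5,[0.05,-0.5,0],[0,0,0]],[-0.5,[0.05,-0.5,0],[0,0,0]],[-0.5,[0.05,-0.5,0],[0,0,0]],[-0.5,[0.05,-0.5,0],[0,0,0]]]'
python3 -m crank '[[-0.5,[0.05,-0.5,0],[0,0,0]],[-0.5,[0.05,-0.5,0],[0,0,0]],[-0.5,[0.05,-0.5,0],[0,0,0]],[-0.5,[0.05,-0.4,0],[0,0,0]],[-0.5,[0.0,-0.2,0],[0,0,0]]]'
python3 -m crank '[[-0.5,[0,0,0],[0,0,0]],[-0.5,[0,0,0],[0,0,0]],[-0.5,[0,0,0],[0,0,0]],[-0.5,[0,0,0],[0,0,0]],[-0.5,[0,0,0],[0,0,0]]]'
python3 - <<'E'
from h import *
a,_=look("wrist","w4"); b,_=look("scene","s4"); 
print(manip.get_obs()["joint_pos"])
cv2.imwrite("pics/s4c.png",cv2.resize(b[130:260,200:400],None,fx=3.5,fy=3.5))
E
```

```text
clock: 4.35
position: [0.6109, -0.3001, 0.2613]
ee_rot: [0.989, 0.147, 0.0, 0.0]
ft_force: [1.7, -0.4, -3.2]
grip_width: 0.504
clock: 4.85
position: [0.5749, -0.1213, 0.2595]
ee_rot: [0.989, 0.147, 0.0, 0.0]
ft_force: [0.3, 0.3, -2.6]
grip_width: 0.501
clock: 5.35
position: [0.5413, 0.0463, 0.2596]
ee_rot: [0.989, 0.149, 0.0, -0.001]
ft_force: [0.4, 0.1, -2.9]
grip_width: 0.501
clock: 5.85
position: [0.5423, 0.0419, 0.2589]
ee_rot: [0.989, 0.146, -0.0, 0.0]
ft_force: [0.4, -0.2, -3.1]
grip_width: 0.504
w4 [0.5423 0.0419 0.2589] [ 0.9893  0.1461 -0.      0.0001]
s4 [0.5423 0.0421 0.2589] [ 0.9892  0.1463 -0.      0.    ]
[-0.1958  0.1494  0.0378  1.673  -0.0057  1.3194 -1.434 ]
```

View pics/w4.png

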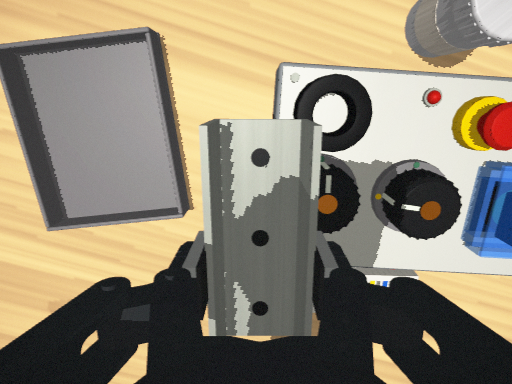

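View pics/s4c.png

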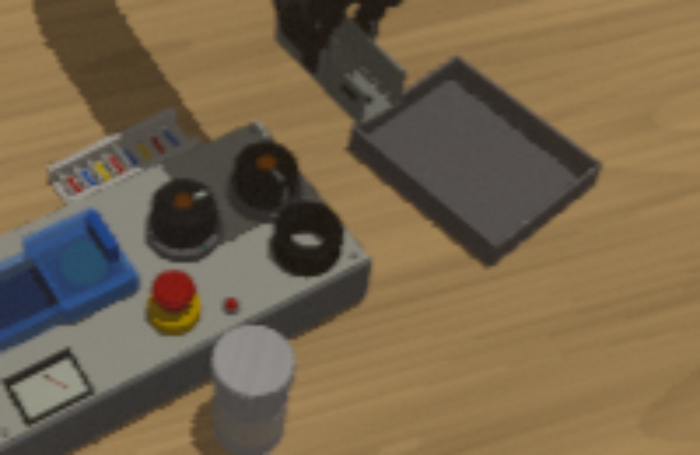

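Run:
```python
from h import *
S4=(np.array([.5423,.0419,.2589]),np.array([.9893,.1461,0,.0001]))
w=[back("wrist",u,.035,S4) for u in [(150,27),(188,214),(48,230)]]
print(np.array(w)); print("mid",(w[0]+w[2])/2,np.linalg.norm(w[0]-w[1]),np.linalg.norm(w[1]-w[2]))
s=[back("scene",(200+u/3.5,130+v/3.5),.035) for u,v in [(457,60),(601,166),(490,266),(350,140)]]
print(np.array(s),sum(s)/4,(s[0]+s[2])/2,(s[1]+s[3])/2)
# sanity: carrier/estop
print(back("wrist",(495,127),.12,S4))
```

```text
[[0.6406 0.1829 0.035 ]
 [0.4635 0.103  0.035 ]
 [0.3978 0.2525 0.035 ]]
mid [0.5192 0.2177 0.035 ] 0.19431753645785174 0.16337588730688418
[[0.4062 0.2536 0.035 ]
 [0.5831 0.3309 0.035 ]
 [0.6609 0.1721 0.035 ]
 [0.4769 0.1027 0.035 ]] [0.5318 0.2148 0.035 ] [0.5336 0.2129 0.035 ] [0.53   0.2168 0.035 ]
[ 0.6408 -0.1226  0.12  ]
```

```bash
python3 -m crank '[[-0.5,[0.083,-0.43,0],[0,0,0]],[-0.5,[0.083,-0.43,0],[0,0,0]],[-0.5,[0.083,-0.43,0],[0,0,0]],[-0.5,[0.083,-0.43,0],[0,0,0]],[-0.5,[0.083,-0.43,0],[0,0,-0.16]]]'
python3 -m crank '[[-0.5,[0,0,0.25],[0,0,0]],[-0.5,[0,0,0.3],[0,0,0]],[-0.5,[0,0,0.3],[0,0,0]],[-0.5,[0,0,0.3],[0,0,0]],[-0.5,[0,0,0.25],[0,0,0]]]'
python3 - <<'E'
from h import *
look("wrist","w5"); b,_=look("side","d5"); 
cv2.imwrite("pics/d5c.png",cv2.resize(b[200:350,180:360],None,fx=3.5,fy=3.5))
E
```

```text
clock: 6.45
position: [0.5238, 0.2181, 0.259]
ee_rot: [0.978, 0.209, 0.0, -0.0]
ft_force: [1.4, 0.3, -2.2]
grip_width: 0.501
clock: 6.95
position: [0.5238, 0.2166, 0.1455]
ee_rot: [0.978, 0.208, -0.0, 0.0]
ft_force: [0.1, 0.5, -2.2]
grip_width: 0.507
w5 [0.5238 0.2166 0.1455] [ 0.978   0.2085 -0.0004  0.0001]
d5 [0.5223 0.2159 0.1423] [ 0.978   0.2085 -0.0025  0.0006]
```

View pics/w5.png

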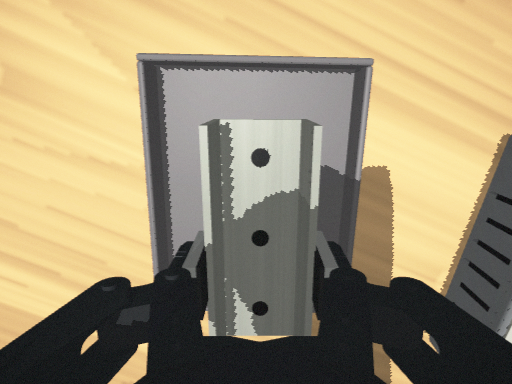

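View pics/d5c.png

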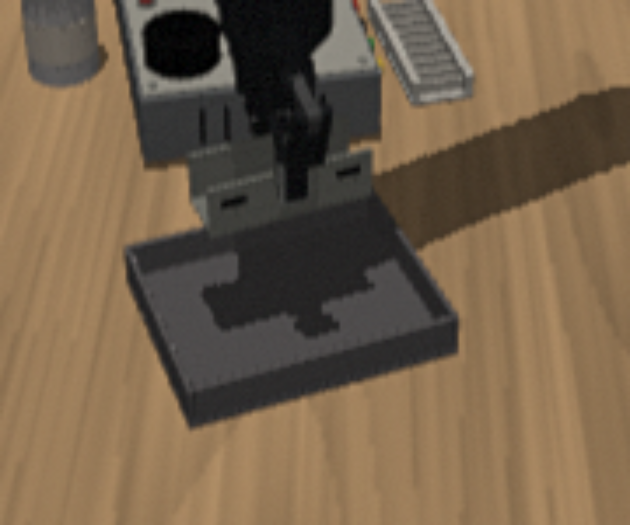

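Run:
```python
from h import *
S=(np.array([.5230,.2163,.144]),np.array([.978,.2085,-.001,.0003]))
a,b=[back("wrist",u,.035,S) for u in [(137,56),(372,61)]]
print(a,b,np.linalg.norm(a-b)); m=(a+b)/2; d=(b-a)/np.linalg.norm(b-a); n=np.array([d[1],-d[0],0]); 
print(d,m+n*.1,m-n*.1)
```

```text
[0.5767 0.3291 0.035 ] [0.6373 0.186  0.035 ] 0.15536179236043282
[ 0.3903 -0.9207  0.    ] [0.515  0.2185 0.035 ] [0.6991 0.2966 0.035 ]
```

```bash
python3 -m crank '[[-0.5,[0,0,0.25],[0,0,0]],[-0.5,[0,0,0.3],[0,0,0]],[-0.5,[0,0,0.3],[0,0,0]],[-0.5,[0,0,0.2],[0,0,0]],[-0.5,[0,0,0.1],[0,0,0]]]'
python3 -m crank '[[-0.5,[0,0,0.05],[0,0,0]],[-0.5,[0,0,0.02],[0,0,0]],[-0.5,[0,0,0],[0,0,0]],[-0.5,[0,0,0],[0,0,0]],[-0.5,[0,0,0],[0,0,0]]]'
```

```text
clock: 7.55
position: [0.5241, 0.2168, 0.0546]
ee_rot: [0.978, 0.208, -0.0, 0.0]
ft_force: [-0.7, 0.4, -3.2]
grip_width: 0.503
clock: 8.05
position: [0.5244, 0.217, 0.05]
ee_rot: [0.978, 0.209, 0.001, -0.0]
ft_force: [0.6, 0.3, -2.6]
grip_width: 0.5
```

```bash
python3 -m crank '[[-0.5,[0,0,0.04],[0,0,0]],[-0.5,[0,0,0.04],[0,0,0]],[-0.5,[0,0,0.02],[0,0,0]],[-0.5,[0,0,0.01],[0,0,0]],[-0.5,[0,0,0],[0,0,0]]]'
```

```text
clock: 8.55
position: [0.5241, 0.2169, 0.0407]
ee_rot: [0.978, 0.209, 0.0, 0.0]
ft_force: [-1.5, -0.3, 0.5]
grip_width: 0.503
```

```bash
python3 -m crank '[[0.2,[0,0,0],[0,0,0]],[0.46,[0,0,0],[0,0,0]],[0.46,[0,0,0],[0,0,0]],[0.46,[0,0,0],[0,0,0]],[0.46,[0,0,-0.1],[0,0,0]]]'
python3 -m crank '[[0.46,[0,0,-0.3],[0,0,0]],[0.46,[0,0,-0.4],[0,0,0]],[0.46,[0,0,-0.5],[0,0,0]],[0.46,[0,0,-0.5],[0,0,0]],[1,[0,0,-0.5],[0,0,0]]]'
python3 - <<'E'
from h import *
look("wrist","w6"); print(manip.get_obs()["joint_pos"])
E
```

```text
clock: 9.05
position: [0.5234, 0.2166, 0.0479]
ee_rot: [0.978, 0.209, -0.001, 0.0]
ft_force: [0.3, -0.7, -0.2]
grip_width: 0.73
clock: 9.55
position: [0.5238, 0.2168, 0.227]
ee_rot: [0.978, 0.209, 0.0, -0.0]
ft_force: [1.9, -0.6, 0.3]
grip_width: 0.876
w6 [0.5238 0.2168 0.227 ] [ 0.978   0.2086  0.0004 -0.0001]
[-0.3873  0.218  -0.0993  1.6444  0.0229  1.2702 -1.6415]
```

View pics/w6.png

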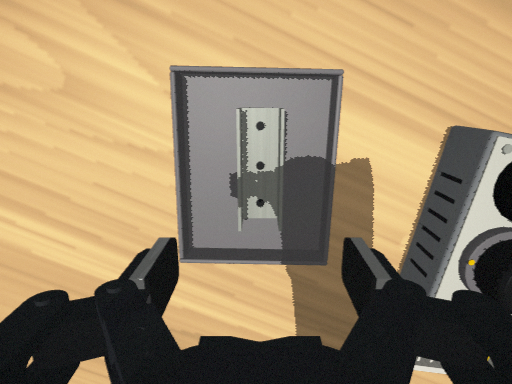

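The bracket lies flat in the tray: floor corners (240,108)–(285,218), well inside the tray rim. Next I'll move to the fuse carrier, pre-rotating counter-clockwise so the wrist has room to turn clockwise.

```bash
python3 -m crank '[[1,[-0.15,0.48,-0.08],[0,0,0]],[1,[-0.15,0.48,-0.08],[0,0,0]],[1,[-0.15,0.48,-0.08],[0,0,0]],[1,[-0.15,0.48,-0.08],[0,0,0]],[1,[-0.15,0.48,-0.08],[0,0,0]]]'
python3 -m crank '[[1,[-0.15,0.48,-0.08],[0,0,0]],[1,[-0.15,0.48,-0.08],[0,0,0]],[1,[-0.15,0.48,-0.08],[0,0,-0.19]],[1,[0,0,0],[0,0,-0.19]],[1,[0,0,0],[0,0,-0.19]]]'
python3 -m crank '[[1,[0,0,0],[0,0,-0.19]],[1,[0,0,0],[0,0,-0.19]],[1,[0,0,0],[0,0,-0.19]],[1,[0,0,0],[0,0,-0.19]],[1,[0,0,0],[0,0,-0.19]]]'
python3 -m crank '[[1,[0,0,0],[0,0,-0.19]],[1,[0,0,0],[0,0,-0.19]],[1,[0,0,0],[0,0,-0.19]],[1,[0,0,0],[0,0,-0.19]],[1,[0,0,0],[0,0,-0.19]]]'
python3 - <<'E'
from h import *
look("wrist","w7"); print(manip.get_obs()["joint_pos"])
E
```

```text
clock: 10.1
position: [0.5475, 0.0155, 0.2574]
ee_rot: [0.978, 0.209, 0.0, -0.0]
ft_force: [0.6, -0.1, 0.1]
grip_width: 1.0
clock: 10.6
position: [0.5615, -0.1037, 0.2762]
ee_rot: [0.907, 0.421, 0.0, 0.0]
ft_force: [-0.6, 1.2, 0.5]
grip_width: 1.0
clock: 11.1
position: [0.5616, -0.1021, 0.276]
ee_rot: [0.69, 0.723, 0.0, 0.0]
ft_force: [0.1, -0.3, 0.0]
grip_width: 0.999
clock: 11.6
position: [0.5616, -0.1021, 0.276]
ee_rot: [0.379, 0.925, 0.0, 0.0]
ft_force: [0.5, 0.3, 0.3]
grip_width: 1.002
w7 [ 0.5616 -0.1021  0.276 ] [0.3791 0.9253 0.0001 0.0002]
[ 0.1342  0.2016 -0.04    1.5756  0.0082  1.364   0.896 ]
```

View pics/w7.png

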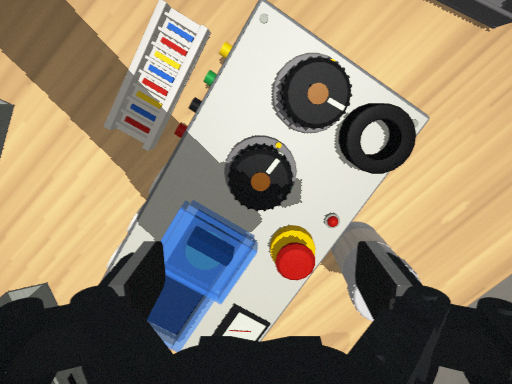

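Run:
```python
from h import *
S=(np.array([.5616,-.1021,.276]),np.array([.3791,.9253,.0001,.0002]))
print(proj("wrist",[.5623,-.1044,.121],S),proj("wrist",[.5623,-.1044,.087],S),2*np.arctan2(.9253,.3791))
for z in(.104,.121): print(back("wrist",(260,177),z,S))
a=cv2.imread("pics/w7.png")
for r,z in((.029,.121),(.036,.087)):
    P=[[.5623+r*np.cos(t),-.1044+r*np.sin(t),z] for t in np.linspace(0,6.28,60)]
    for p in proj("wrist",P,S): cv2.circle(a,tuple(int(round(8*v)) for v in p),4,(0,255,0),-1,shift=3)
cv2.imwrite("pics/w7a.png",cv2.resize(a[110:240,180:340],None,fx=4,fy=4))
```

```text
[[258.9809 182.5741]] [[259.0422 173.867 ]] 2.363903405069285
[ 0.5623 -0.1031  0.104 ]
[ 0.5593 -0.1002  0.121 ]
```

View pics/w7a.png

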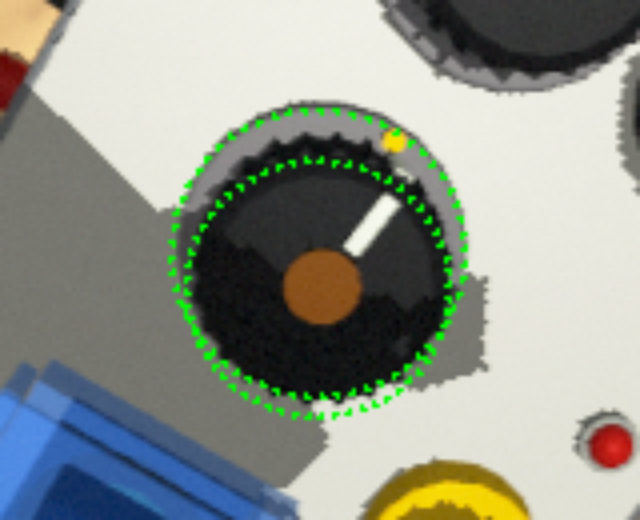

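Run:
```python
from h import *
S=(np.array([.5616,-.1021,.276]),np.array([.3791,.9253,.0001,.0002]))
P=back("wrist",(260.3,181.7),.121,S);M=R.from_quat(S[1]).as_matrix();print(P,M.T@(P-S[0])/.08)
```

```text
[ 0.5625 -0.103   0.121 ] [-0.0159 -0.0005  1.9375]
```

```bash
python3 -m crank '[[1,[-0.016,0,0.5],[0,0,0]],[1,[0,0,0.5],[0,0,0]],[1,[0,0,0.5],[0,0,0]],[1,[0,0,0.3],[0,0,0]],[1,[0,0,0.2],[0,0,0]]]'
python3 -m crank '[[1,[0,0,0],[0,0,0]],[1,[0,0,0],[0,0,0]],[-0.5,[0,0,0],[0,0,0]],[-0.5,[0,0,0],[0,0,0]],[-0.5,[0,0,0],[0,0,0]]]' 60
python3 -m crank '[[-0.5,[0,0,0],[0,0,0]],[-0.5,[0,0,0],[0,0,0]],[-0.5,[0,0,0],[0,0,0]],[-0.5,[0,0,0],[0,0,0]],[-0.5,[0,0,0],[0,0,0]]]' 60
```

```text
clock: 12.15
position: [0.5615, -0.1028, 0.1136]
ee_rot: [0.384, 0.924, -0.0, -0.001]
ft_force: [-0.5, 0.2, 0.2]
grip_width: 0.999
clock: 12.65
position: [0.5632, -0.1031, 0.1173]
ee_rot: [0.382, 0.924, 0.0, 0.001]
ft_force: [-1.5, 0.3, 6.8]
grip_width: 0.658
clock: 13.15
position: [0.5632, -0.1031, 0.1173]
ee_rot: [0.382, 0.924, 0.0, 0.001]
ft_force: [-2.4, 0.6, 7.6]
grip_width: 0.659
```

```bash
python3 -m crank '[[-0.5,[0,0,-0.03],[0,0,0.1]],[-0.5,[0,0,0],[0,0,0.19]],[-0.5,[0,0,0],[0,0,0.19]],[-0.5,[0,0,0],[0,0,0.19]],[-0.5,[0,0,0],[0,0,0.19]]]'
python3 -m crank '[[-0.5,[0,0,0],[0,0,0.19]],[-0.5,[0,0,0],[0,0,0.19]],[-0.5,[0,0,0],[0,0,0.19]],[-0.5,[0,0,0],[0,0,0.19]],[-0.5,[0,0,0],[0,0,0.19]]]'
python3 - <<'E'
from h import *
o=manip.get_obs();q=o["ee_rot"];print(2*np.arctan2(.924,.382)-2*np.arctan2(q[1],q[0]),o["torque"],o["joint_pos"]); look("wrist","w8")
E
```

```text
clock: 13.65
position: [0.5628, -0.1032, 0.1176]
ee_rot: [0.669, 0.743, 0.0, 0.0]
ft_force: [5.4, -2.1, -11.1]
grip_width: 0.659
clock: 14.15
position: [0.5626, -0.1031, 0.1176]
ee_rot: [0.894, 0.448, 0.0, 0.0]
ft_force: [5.8, 2.5, -8.9]
grip_width: 0.653
1.427714881192521 [ 1.5771 -1.8745  2.2208] [-0.0427  0.3294  0.1708  1.7709 -0.0633  1.0462 -0.4901]
w8 [ 0.5626 -0.1031  0.1176] [0.8939 0.4483 0.0001 0.0002]
```

View pics/w8.png

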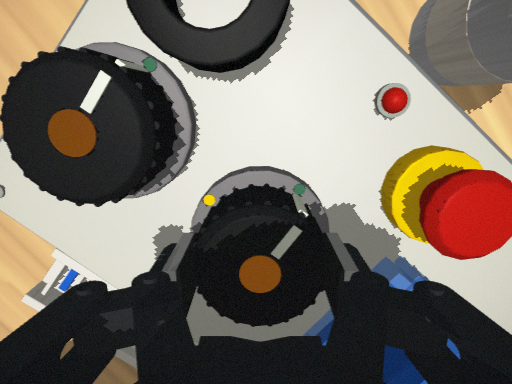

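```bash
python3 -m crank '[[-0.5,[0,0,0],[0,0,0]],[-0.5,[0,0,0],[0,0,0]],[-0.5,[0,0,0],[0,0,0]],[1,[0,0,0],[0,0,0]],[1,[0,0,0],[0,0,0]]]'
python3 - <<'E'
from h import *
o=manip.get_obs();q=o["ee_rot"];print(2*np.arctan2(.924,.382)-2*np.arctan2(q[1],q[0]),o["torque"])
E
python3 -m crank '[[1,[0,0,0],[0,0,0]],[1,[0,0,0],[0,0,0]],[1,[0,0,-0.4],[0,0,0]],[1,[0,0,-0.6],[0,0,0]],[1,[0,0,-0.6],[0,0,0]]]'
python3 -m crank '[[1,[0,0,-0.4],[0,0,0]],[0.46,[0,0,0],[0,0,0]],[0.46,[0,0,0],[0,0,0]],[0.46,[0,0,0],[0,0,0]],[0.46,[0,0,0],[0,0,0]]]'
python3 - <<'E'
from h import *
look("wrist","w9")
E
```

```text
clock: 14.7
position: [0.5628, -0.103, 0.1186]
ee_rot: [0.892, 0.451, 0.0, 0.0]
ft_force: [-0.4, 0.0, 0.4]
grip_width: 0.962
1.4214979911349752 [-0.0333 -0.0054 -0.0298]
clock: 15.2
position: [0.562, -0.103, 0.2475]
ee_rot: [0.892, 0.451, -0.0, -0.0]
ft_force: [1.8, -0.6, 0.0]
grip_width: 1.003
clock: 15.7
position: [0.562, -0.1029, 0.2767]
ee_rot: [0.892, 0.451, -0.001, -0.001]
ft_force: [1.2, -0.2, -0.9]
grip_width: 0.726
w9 [ 0.562  -0.1029  0.2767] [ 0.8924  0.4511 -0.001  -0.0006]
```

View pics/w9.png

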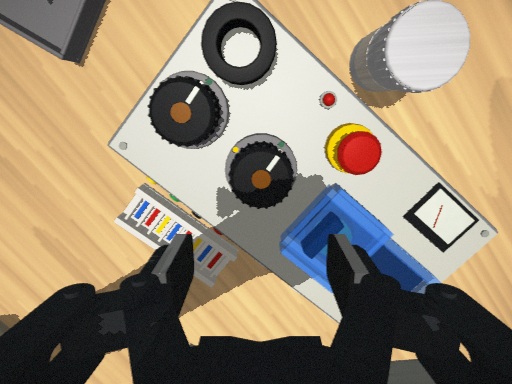

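Run:
```python
from h import *
a=cv2.imread("pics/w9.png")
S=(np.array([.562,-.1029,.2767]),np.array([.8924,.4511,-.001,-.0006]))
hsv=cv2.cvtColor(a,cv2.COLOR_BGR2HSV)
for cx,cy in((261,175),(184,110)):
    m=np.zeros(a.shape[:2],np.uint8);cv2.circle(m,(cx,cy),32,255,-1)
    o=((hsv[...,0]<20)&(hsv[...,1]>120)&(hsv[...,2]>60)&(m>0)); w=((hsv[...,1]<70)&(hsv[...,2]>120)&(m>0))
    n,l,st,c=cv2.connectedComponentsWithStats(w.astype(np.uint8))
    for i in range(1,n):
        if st[i,4]<25: continue
        ys,xs=np.nonzero(l==i); hy,hx=np.nonzero(o)
        H=back("wrist",(hx.mean(),hy.mean()),.121,S);P=back("wrist",c[i],.121,S);d=P-H
        print((hx.mean(),hy.mean()),c[i],st[i,4],np.linalg.norm(d),"yaw-supply",np.arctan2(d[1],d[0])-.231)
cv2.imwrite("pics/w9a.png",cv2.resize(a[60:220,130:310],None,fx=4,fy=4))
```

```text
(np.float64(260.64900662251654), np.float64(178.83443708609272)) [272.5263 162.8737] 95 0.017601156535964866 yaw-supply 0.08082313081287121
(np.float64(180.46131805157594), np.float64(112.10888252148997)) [191.9182  94.6364] 110 0.017364129877963715 yaw-supply 0.06774964352796795
```

View pics/w9a.png

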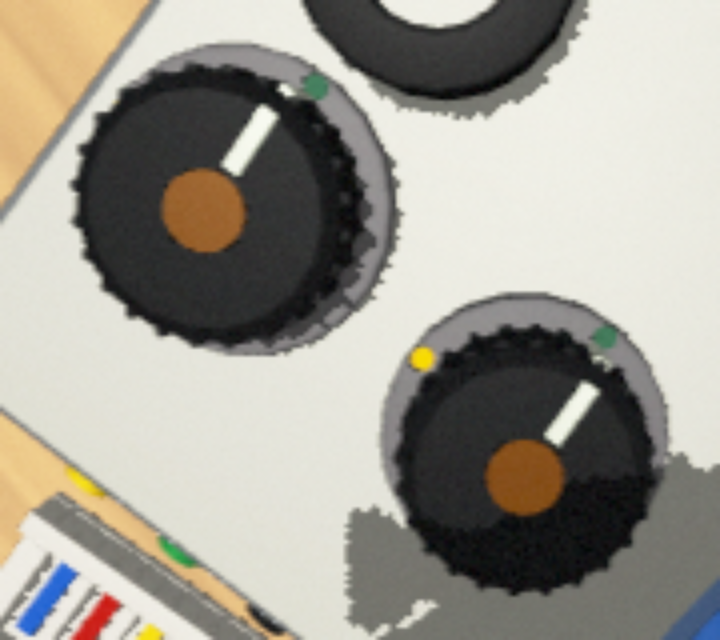

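The loose carrier's pointer now reads about 1.49 rad, matching the locked one (1.50), so it is home. Next is the guard tab, with the jaws turned along the supply's x.

```bash
python3 -m crank '[[0.46,[0,0,0],[0,0,-0.184]],[0.46,[0,0,0],[0,0,-0.184]],[0.46,[0,0,0],[0,0,-0.184]],[0.46,[0,0,0],[0,0,-0.184]],[0.46,[0,0,0],[0,0,-0.184]]]'
python3 -m crank '[[0.46,[0,0,0],[0,0,-0.184]],[0.46,[-0.237,-0.015,0.23],[0,0,0]],[0.46,[-0.237,-0.015,0.23],[0,0,0]],[0.46,[-0.237,-0.015,0.23],[0,0,0]],[0.46,[-0.237,-0.015,0.23],[0,0,0]]]'
python3 -m crank '[[0.46,[0,0,0],[0,0,0]],[0.46,[0,0,0],[0,0,0]],[0.46,[0,0,0],[0,0,0]],[0.46,[0,0,0],[0,0,0]],[0.46,[0,0,0],[0,0,0]]]'
python3 - <<'E'
from h import *
a,S=look("wrist","w10")
t,x,y=.231,.5895,-.153
c,s=np.cos(t),np.sin(t)
P=[[x+c*p-s*q,y+s*p+c*q,z] for p,q,z in [(-.042,-.027,.128),(.002,-.027,.128),(.002,-.015,.128),(-.042,-.015,.128),(-.064,-.081,.104),(.024,-.081,.104),(.024,-.009,.104),(-.064,-.009,.104)]]
for p in proj("wrist",P,S): print(p); cv2.circle(a,tuple(int(round(v)) for v in p),3,(0,255,0),-1)
cv2.imwrite("pics/w10a.png",a)
E
```

```text
clock: 16.25
position: [0.5623, -0.103, 0.2772]
ee_rot: [0.673, 0.739, -0.0, -0.0]
ft_force: [0.6, 0.1, -0.0]
grip_width: 0.731
clock: 16.75
position: [0.5751, -0.1785, 0.203]
ee_rot: [0.62, 0.784, -0.0, -0.0]
ft_force: [-0.0, 0.5, -0.5]
grip_width: 0.729
clock: 17.25
position: [0.5757, -0.1772, 0.2051]
ee_rot: [0.62, 0.785, 0.0, 0.0]
ft_force: [-0.3, 0.4, -0.4]
grip_width: 0.731
w10 [ 0.5757 -0.1772  0.2051] [0.62   0.7846 0.0004 0.0004]
[225.1781 218.6881]
[292.7078 218.861 ]
[293.2865 201.3261]
[224.6897 201.1435]
[201.5778 273.2723]
[316.0338 273.5288]
[321.1818 182.9262]
[196.8947 182.5819]
```

View pics/w10a.png

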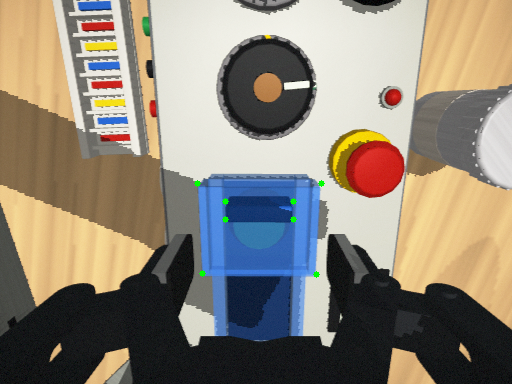

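```bash
python3 -m crank '[[0.46,[0,0,0.3],[0,0,0]],[0.46,[0,0,0.3],[0,0,0]],[0.46,[0,0,0.2],[0,0,0]],[0.46,[0,0,0.14],[0,0,0]],[0.46,[0,0,0],[0,0,0]]]'
python3 -m crank '[[-0.5,[0,0,0],[0,0,0]],[-0.5,[0,0,0],[0,0,0]],[-0.5,[0,0,0],[0,0,0]],[-0.5,[0,0,0],[0,0,0]],[-0.5,[0,0,0],[0,0,0]]]' 40
```

```text
clock: 17.8
position: [0.5747, -0.1775, 0.128]
ee_rot: [0.62, 0.784, -0.0, -0.001]
ft_force: [0.3, 0.4, 0.6]
grip_width: 0.733
clock: 18.3
position: [0.5754, -0.1782, 0.1305]
ee_rot: [0.62, 0.784, 0.0, 0.0]
ft_force: [-4.8, 0.0, 6.5]
grip_width: 0.506
```

```bash
python3 -m crank '[[-0.5,[-0.1,0,0],[0,0,0]],[-0.5,[-0.2,0,0],[0,0,0]],[-0.5,[-0.2,0,0],[0,0,0]],[-0.5,[-0.2,0,0],[0,0,0]],[-0.5,[-0.15,0,0],[0,0,0]]]'
python3 -m crank '[[-0.5,[-0.05,0,0],[0,0,0]],[-0.5,[-0.04,0,0],[0,0,0]],[-0.5,[0,0,0],[0,0,0]],[-0.5,[0,0,0],[0,0,0]],[-0.5,[0,0,0],[0,0,0]]]'
```

```text
clock: 18.8
position: [0.5911, -0.2453, 0.1305]
ee_rot: [0.621, 0.784, 0.0, 0.0]
ft_force: [-5.8, 1.1, 6.7]
grip_width: 0.5
clock: 19.3
position: [0.5919, -0.2482, 0.1305]
ee_rot: [0.62, 0.785, 0.001, -0.002]
ft_force: [-14.0, 11.6, 15.3]
grip_width: 0.501
```

```bash
python3 -m crank '[[0.46,[0,0,0],[0,0,0]],[0.46,[0,0,0],[0,0,0]],[0.46,[0,0,0],[0,0,0]],[0.46,[0,0,-0.4],[0,0,0]],[0.46,[0,0,-0.5],[0,0,0]]]'
python3 -m crank '[[-1,[0.3,0,0],[0,0,0]],[-1,[0.3,0,0],[0,0,0]],[-1,[0,0,0],[0,0,0]],[-1,[0,0,0],[0,0,0]],[-1,[0,0,0],[0,0,0]]]' 40
python3 - <<'E'
from h import *
a,S=look("wrist","w11")
t,x,y=.231,.5895,-.153
c,s=np.cos(t),np.sin(t)
P=[[x+c*p-s*q,y+s*p+c*q,z] for p,q,z in [(-.042,-.102,.128),(.002,-.102,.128),(.002,-.09,.128),(-.042,-.09,.128),(.024,-.084,.104),(-.064,-.084,.104),(-.02,-.045,.097)]]
for p in proj("wrist",P,S): print(p); cv2.circle(a,tuple(int(round(v)) for v in p),3,(0,255,0),-1)
cv2.imwrite("pics/w11a.png",a)
M=R.from_quat(S[1]).as_matrix();print(P[-1],M.T@(np.array(P[-1])-S[0])/.08)
E
```

```text
clock: 19.8
position: [0.5917, -0.2509, 0.2002]
ee_rot: [0.62, 0.784, -0.001, -0.002]
ft_force: [1.2, 0.2, -0.1]
grip_width: 0.731
clock: 20.3
position: [0.5816, -0.2055, 0.2012]
ee_rot: [0.621, 0.784, -0.0, 0.0]
ft_force: [0.3, -0.4, -0.5]
grip_width: 0.004
w11 [ 0.5816 -0.2055  0.2012] [ 0.6208  0.784  -0.0002  0.0003]
[227.743  284.4664]
[292.5566 284.5298]
[293.0724 268.7074]
[227.2747 268.6425]
[319.99   244.8181]
[200.3119 244.6988]
[260.2151 191.1599]
[np.float64(0.5803340397963288), np.float64(-0.20138372839648383), 0.097] [ 0.0546 -0.0031  1.3023]
```

View pics/w11a.png

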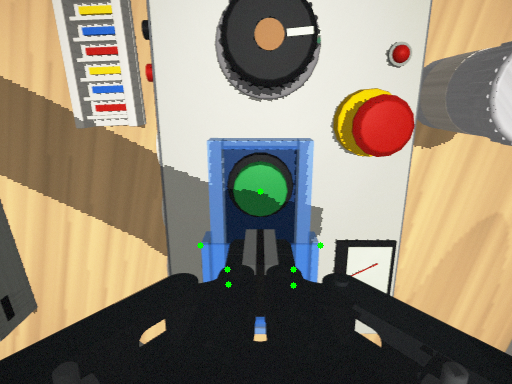

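Run:
```python
import cv2,numpy as np
a=cv2.imread("pics/w10.png")[165:290,185:335];b=cv2.imread("pics/w11.png")[165:290,185:335]
cv2.imwrite("pics/cmp.png",cv2.resize(np.hstack([a,b]),None,fx=2.6,fy=4,interpolation=cv2.INTER_NEAREST))
```

```text
(no output)
```

View pics/cmp.png

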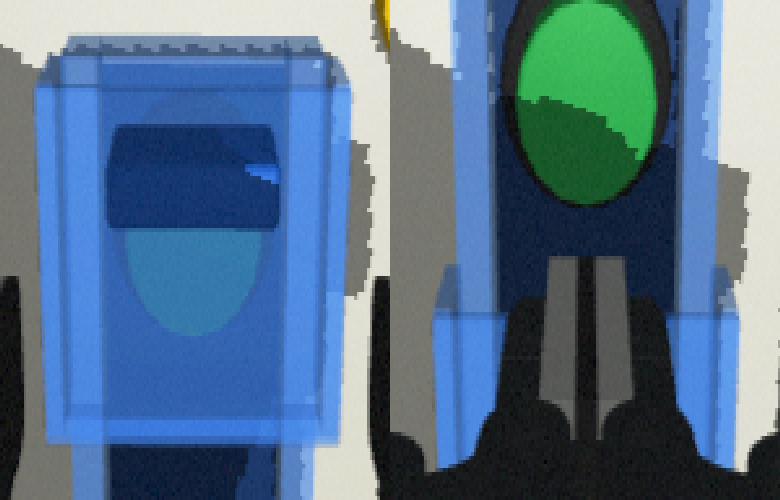

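The guard shows about 71.5 mm open from the pixels (edge row 243 against 245 for full). That passes, but I'll push the tab with shut fingers to be sure it is against the stop.

```bash
python3 -m crank '[[-1,[-0.25,0,0.1],[0,0,0]],[-1,[0,0,0.3],[0,0,0]],[-1,[0,0,0.3],[0,0,0]],[-1,[0,0,0.18],[0,0,0]],[-1,[0,0,0],[0,0,0]]]'
python3 -m crank '[[-1,[-0.03,0,0],[0,0,0]],[-1,[-0.03,0,0],[0,0,0]],[-1,[-0.03,0,0],[0,0,0]],[-1,[0,0,0],[0,0,0]],[-1,[0,0,0],[0,0,0]]]'
```

```text
clock: 20.85
position: [0.585, -0.2239, 0.1285]
ee_rot: [0.621, 0.784, -0.001, -0.002]
ft_force: [0.3, 0.9, 0.4]
grip_width: -0.002
clock: 21.35
position: [0.588, -0.2309, 0.1312]
ee_rot: [0.62, 0.784, 0.0, 0.0]
ft_force: [-0.4, -0.7, -0.5]
grip_width: -0.0
```

```bash
python3 -m crank '[[-1,[-0.03,0,0],[0,0,0]],[-1,[-0.03,0,0],[0,0,0]],[-1,[-0.02,0,0],[0,0,0]],[-1,[0,0,0],[0,0,0]],[-1,[0,0,0],[0,0,0]]]'
python3 -m crank '[[-1,[-0.02,0,0],[0,0,0]],[-1,[-0.02,0,0],[0,0,0]],[-1,[0,0,0],[0,0,0]],[-1,[0,0,0],[0,0,0]],[-1,[0,0,0],[0,0,0]]]'
```

```text
clock: 21.85
position: [0.589, -0.2345, 0.1309]
ee_rot: [0.62, 0.785, 0.001, -0.002]
ft_force: [-5.6, 9.6, 6.0]
grip_width: 0.001
clock: 22.35
position: [0.5893, -0.2347, 0.1308]
ee_rot: [0.619, 0.785, 0.002, -0.004]
ft_force: [-10.9, 18.8, 13.1]
grip_width: -0.001
```

```bash
python3 -m crank '[[-1,[0.1,0,0],[0,0,0]],[-1,[0.15,0,-0.1],[0,0,0]],[-1,[0.2,0,-0.1],[0,0,0]],[-1,[0,0,0],[0,0,0]],[-1,[0,0,0],[0,0,0]]]'
python3 - <<'E'
from h import *
o=manip.get_obs();M=R.from_quat(o["ee_rot"]).as_matrix();print(o["position"],M.T@(np.array([.5803,-.2014,.119])-o["position"])/.08,M[:,2])
E
```

```text
clock: 22.85
position: [0.5821, -0.2048, 0.1476]
ee_rot: [0.62, 0.785, 0.0, 0.001]
ft_force: [0.0, -0.3, -0.5]
grip_width: -0.002
[ 0.5821 -0.2048  0.1476] [ 0.0465 -0.0129  0.3569] [ 0.0014 -0.0004 -1.    ]
```

```bash
python3 -m crank '[[-1,[0.045,-0.013,0],[0,0,0]],[-1,[0,0,0.2],[0,0,0]],[-1,[0,0,0.1],[0,0,0]],[-1,[0,0,0],[0,0,0]],[-1,[0,0,0],[0,0,0]]]'
python3 -m crank '[[-1,[0,0,0.04],[0,0,0]],[-1,[0,0,0.04],[0,0,0]],[-1,[0,0,0.04],[0,0,0]],[-1,[0,0,0],[0,0,0]],[-1,[0,0,0],[0,0,0]]]'
```

```text
clock: 23.35
position: [0.5799, -0.2021, 0.1228]
ee_rot: [0.621, 0.784, -0.0, -0.0]
ft_force: [-0.6, -0.0, 0.2]
grip_width: -0.002
clock: 23.85
position: [0.5804, -0.2022, 0.1137]
ee_rot: [0.62, 0.784, 0.0, 0.001]
ft_force: [0.7, -1.0, 4.5]
grip_width: 0.001
```

```bash
python3 -m crank '[[-1,[0,0,0.03],[0,0,0]],[-1,[0,0,0.03],[0,0,0]],[-1,[0,0,0],[0,0,0]],[-1,[0,0,0],[0,0,0]],[-1,[0,0,0],[0,0,0]]]'
```

```text
clock: 24.35
position: [0.5806, -0.2022, 0.1126]
ee_rot: [0.62, 0.784, 0.001, 0.001]
ft_force: [-12.3, 4.6, 35.0]
grip_width: 0.003
```

```bash
python3 -m crank '[[-1,[0,0,-0.1],[0,0,0]],[-1,[0,0,-0.4],[0,0,0]],[-1,[0,0,-0.6],[0,0,0]],[-1,[0,0,-0.6],[0,0,0]],[-1,[0,0,-0.6],[0,0,0]]]'
python3 -m crank '[[-1,[0.3,0,0],[0,0,0]],[-1,[0,0,0],[0,0,0]],[-1,[0,0,0],[0,0,0]],[-1,[0,0,0],[0,0,0]],[-1,[0,0,0],[0,0,0]]]'
python3 - <<'E'
from h import *
look("wrist","w12");b,_=look("scene","s12")
cv2.imwrite("pics/s12c.png",cv2.resize(b[130:270,150:390],None,fx=3.2,fy=3.2))
E
```

```text
clock: 24.85
position: [0.5792, -0.2016, 0.2939]
ee_rot: [0.62, 0.784, -0.0, -0.001]
ft_force: [0.2, -0.1, -1.3]
grip_width: -0.0
clock: 25.35
position: [0.574, -0.1792, 0.2914]
ee_rot: [0.621, 0.784, -0.0, -0.001]
ft_force: [-0.4, 0.3, 0.2]
grip_width: -0.001
w12 [ 0.574  -0.1792  0.2914] [ 0.6207  0.784  -0.0005 -0.0007]
s12 [ 0.5741 -0.1791  0.2916] [ 0.6207  0.784  -0.0004 -0.0005]
```

View pics/w12.png

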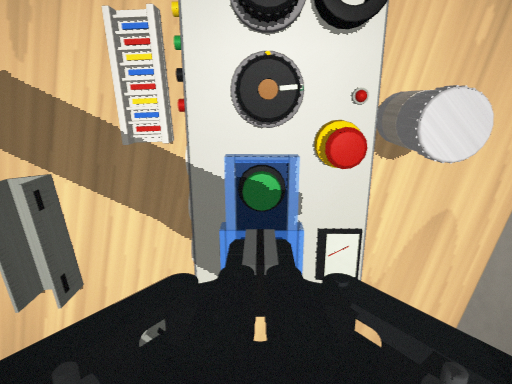

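View pics/s12c.png

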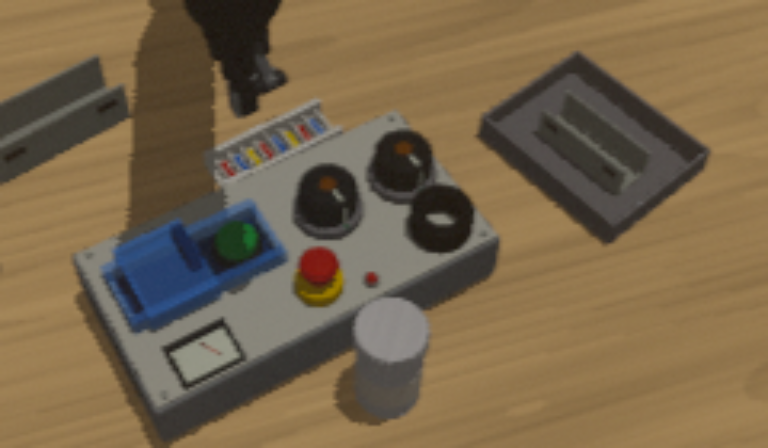

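The pictures show the bracket flat in the tray, the pointer at the green dot, the guard open, the green button at (263,190) out again and the e-stop out. The arm is clear, so I'm handing in.

```bash
python3 -c "
from workcell import manip
print(manip.hand_in())"
```

```text
the job is handed in; nothing more can be done
None
```

I did all four steps in the required order and handed the job in at about 25.5 s, with the arm clear of everything. The hand-in reports no verdict, so what follows is what my own checks showed.

- **Bracket:** It measured 119.5 x 43.5 mm, so it is the smallest one. I lowered it until the wrist force showed contact with the tray floor, then released it. The last picture shows it lying flat in the tray. My tray-centre estimates from the different cameras differed by up to about 15 mm, well inside the tolerance.
- **Fuse carrier:** I turned it clockwise until it met its stop. Its pointer reads about 1.49 rad, against about 1.50 for the locked one beside it.
- **Guard:** By pixels it slid about 71.5 mm, a little short of the nominal 75 mm. I then pushed the tab again with shut fingers. The force rose to about 19 N with no movement, so I take it to be against its stop.
- **Start button:** I pressed until it bottomed, at about 35 N on the wrist and about 6 mm down by the arm's height. Afterwards the picture shows it out again.
- **Left alone:** The emergency stop looks out in the last pictures. The ferrite core, canister and jumper strip carrier look undisturbed, though I judged that by eye and did not measure it.

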